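Pack a tissue block in the transit case and drive its self-tapping hatch screw

TASK

Pack the cream paraffin tissue block for transit: flip up the recessed ring pull, lift the flush hatch of the pale case wide open by it, lay the block flat in the foam bay and shut the hatch. Then lock the hatch with its self-tapping thumbscrew: press the knob down firmly while turning it clockwise until the thread bites, and keep turning until its flange is fully home on the hatch. Leave the other things where they are.

Things in the scene. Friction and masses are not known exactly. Their poses are not given: they have to be found in the camera images.
- case: pale grey, nearly white specimen transit case, 230 (x) x 300 (y) x 85 mm high, fixed; origin under its middle, x from its front (label side, nearest the robot) to its hinge side, y left, z up. In its flat top lies a flush dark blue-grey hatch, 144 (x) x 230 (y) x 24 mm thick, hinged along its far (+x) edge, over the foam bay
- bay (a point): a good place to lay the block, on the foam floor (case x -35, y +30 mm, 53 mm below the case's top). The bay spans case x -74 to +51, y -105 to +105 mm, except for a white screw boss, 33 mm wide, at x -45, y -72. The shut hatch is 29 mm above the floor
- hatch_hinge (a point): middle of the hatch's hinge line, level with the case's top; axes as the case's
- hatch (a joint): hatch angle in rad, 0 shut and flush, grows as its front edge rises, stop at 1.85; a stiff hinge, it stays where it is left (about 5 N at the ring or edge moves it)
- hatch_edge (a point): point of the hatch's top face at its front edge, 145 mm from the hinge line, 17 mm right of its middle, between ring pull and knob; turns with the hatch: x axis along the hatch to the hinge line, z out of its top face
- ring (a joint): ring pull angle in rad: 0 lying flat in its recess, grows as it is flipped up, stop at 1.5 (nearly square to the hatch); swings freely and falls flat by itself when the hatch is shut
- ring_bar (a point): middle of the ring pull's free bar: steel, 8 mm thick, straight for 36 mm along y, 5 mm below the hatch top when flat. The pivot lies parallel, 40 mm nearer the front edge (127 mm from the hinge line, 5 mm below the top, 35 mm left of the middle), so the bar swings up and to the front. Recess 20 mm deep, 70 mm wide (y), with 41 mm free behind the bar (+x); ring's side arms 52 mm apart
- knob (a point): black thumbscrew knob on the hatch, 107 mm from the hinge line, 72 mm right of the middle; point on its axis, on top of the 44 mm flange, at the foot of the wing grip (12 mm thick, 40 mm long along this point's x axis, 24 mm high). A spring holds the flange 8.6 mm above the hatch; fingertips can grip the wing and rest on the flange
- screw (a joint): turn of the thumbscrew in rad, clockwise from above positive; starts between 0 and 0.5. Right-hand self-tapping thread: it bites if pressed at least 5 mm down while passing about 0.75, then draws itself down 2.5 mm per rad and comes up tight at home at about 2.45. Takes about 0.1 N m. If the bite was missed, turn it back and try again
- feed (a joint): how far down the thumbscrew is, m: 0 held up by its spring (6 N; 11 N at 5 mm, 14 N at the bottom), 0.0086 flange home on the hatch. Before it bites it can be pressed 5.5 to 7 mm down, meets uncut plastic and springs back when let go; once bitten it stays down
- block_mid (a point): middle of the cream paraffin tissue block, 30 (its x) x 46 (its y) x 22 mm high, lying flat on the bench, about 50 g; grasp across its 30 mm
- vial_mid (a point): middle of a screw vial with a white cap, 23 mm diameter, 48 mm high: not to be disturbed
- stopper_mid (a point): middle of a red-brown rubber stopper, 26 mm diameter, 26 mm high: not to be disturbed
- timer: bench timer, 58 x 66 x 18 mm, lying flat at the right: not to be disturbed; origin under its middle
- marker: blue-capped white marker pen, 14 mm thick, 117 mm long along its y, behind and left of the case: not to be disturbed; origin under its middle
- forceps: steel forceps, 13 mm wide, 122 mm long along their y, lying in front at the right: not to be disturbed; origin under their middle

How it is judged:
By the outcome, as a careful person would: the job done as asked, in the order asked, and still so for the second after the job is handed in, with the robot touching nothing.
It also fails if it takes over 72 s, if anything falls off the work surface, if the arm or the gripper's body presses on something with over 40 N, if the wrist force passes 120 N, or if a joint passes its speed limit or range.

ROBOT

A 7-joint arm with a two-finger parallel gripper is mounted at the origin on a cart in front of the work surface, level with it; the furniture and walls round the work are solid. World frame = base frame: x ahead of the robot, y to its left, z up, the work surface at z = 0. Lengths are in m, angles in rad, forces in N, time in s.
With the tool pointing down it reaches from about 0.425 to 0.925 m from the base axis. Payload 6.8 kg.
Tool frame: the origin (TCP) lies between the finger pads; the fingertips stand 14 mm ahead of it and the grasp point (between the pads) lies 5 mm behind it; z points along the fingers, y is the line along which they close (so a half turn about z gives the same grasp; the last joint's range is limited). The gripper opens to 85 mm and grips with 20 to 120 N. Pads are 22 mm wide; open, the fingers measure 114 mm over their backs; the gripper's body (76 mm by 85 mm) begins 54 mm behind the grasp point. The pads swing forward as they close: fully open they stand 13 mm farther back than shut.
Start: joints at [-1.384, 0.477, 0.022, 1.555, -0.011, 1.109, -0.083], TCP at [0.196, 0.646, 0.245] pointing down, gripper open.
Joint ranges: [-2.96, 2.96], [-0.34, 2.1], [-1.41, 1.46], [0.24, 2.44], [-1.37, 4.51], [0.17, 1.92], [-2.96, 2.96]. Speed limits (rad/s): [2.39, 2.39, 3.14, 3.14, 3.14, 3.14, 3.14].

INTERFACE

Orientations are given as a rotation vector (axis times angle).
In Python, from bench import r, eyes, ticket gives the robot as it stands. The module is installed in compiled form; this text tells all that it offers.
- The arm moves only by the tool arm_command, never from a script. Its argument "plan" is text: rows parted by semicolons, each of 4 numbers parted by spaces: the shift along the tool's x, y, z in m, then the turn about the tool's z in degrees. In form: tx ty tz yaw; .... A call has 1 to 20 rows; each row shifts and turns the commanded pose from where the row before left it, along the tool's axes as they then stand; what a row does not reach is not made up. A row lasts 1/8 s, in which the tool goes at most 62.5 mm and 10.7 degrees, less where a joint would pass 70% of its speed; a pose out of reach is approached as far as the arm can. A call is refused whole if a number of a shift passes 0.0625 or a number of a turn 10.7, either way. A call with a gripper value outside its range is refused whole. "hand" is the closure, from -1 (fully open) to 1 (shut), set as the call begins (left out, the last holds). The fingers move at their own pace and stop on an object; "grip_force" is the grip in N (left out, the last holds). Time passes only in rows, so rows that do not move let the fingers close. It gives the time, the measured TCP pose, the force, the opening and the grip force at its end, in the units of the state.
- r.get_obs(): the state, without advancing time (a new reading comes with each control period).
- eyes.grab_frame(name): name is "side" or "top" or "wrist"; returns (picture, depth): 480x640x3 uint8, red, green, blue; 480x640 float32, m along the optical axis (not along the pixel's ray), 0 where there is no reading.
- eyes.calibration(name): a dict with "fov_y" (degrees; the focal length in pixels is half the picture's height over the tangent of half this angle, whatever the lens; pixels are square), "cx", "cy" (the principal point, pixels), "origin" and "attitude" of the camera in the world; the wrist camera has in their place "tool_from_camera" (4x4, takes a point from camera to tool coordinates, whose origin is the TCP and whose axes are the flange's). Camera axes: x right, y up, looking along -z (the intrinsics and any distortion apply to the point x, -y, -z); pixel columns grow to the right and rows downward; lengths in m; the calibration is good to about 2 mm. A picture is of the moment at which its call begins: read the wrist's pose just before it. calibration takes no time and is no camera call.
- ticket.hand_in(): hands the job in; it is judged then, once.
The state is a dict: "clock": time; "joints": joint angles; "qvel": joint speeds; "tau": joint torques, N m; "tcp_pos": TCP position; "orientation": TCP orientation; "contact_force": force on the tool from outside, world axes, zero at the start; "moment": the same for the moment, N m; "grip_width": finger opening in m; "gripper_force": force on a finger pad.
Only numpy, scipy, OpenCV 4.12 (cv2) and the standard library are available. Lean on these libraries where they do the work, as an engineer would, in place of code of your own. Each camera call takes 0.05 s, during which the arm holds its last target. There are 200 camera calls.

## Working session

There is one attempt and no reset: what is moved stays moved. The work goes in short steps, Python scripts to look and compute and a tool call to move; the robot and the scene stay as the last step left them, time stands still between calls to the robot, and variables do not carry over. Pictures are saved under pics/ and viewed, at most 10 in all, crops included, and the job is handed in when it is done.

Besides the shell and the picture viewer there is one more tool, called after "Request:" by a JSON object that holds its "api" and its "payload". arm_command: Moves the arm, as the interface text tells. Its arguments: {"type":"object","properties":{"plan":{"type":"string"},"hand":{"type":"number"},"grip_force":{"type":"number"}},"required":["plan"]}

```bash
mkdir -p pics; cat > h.py <<'E'
import numpy as np, cv2
from bench import r, eyes, ticket
from scipy.spatial.transform import Rotation as R
def cam(n,st=None):
    c=eyes.calibration(n); f=240/np.tan(np.radians(c['fov_y'])/2)
    if 'origin' in c:
        a=np.array(c['attitude'],float); 
        M=R.from_rotvec(a).as_matrix() if a.size==3 else a.reshape(3,3)
        return f,c['cx'],c['cy'],M,np.array(c['origin'])
    T=np.array(c['tool_from_camera']); M=R.from_rotvec(st['orientation']).as_matrix()
    return f,c['cx'],c['cy'],M@T[:3,:3],M@T[:3,3]+np.array(st['tcp_pos'])
def cloud(K,d):
    f,cx,cy,M,o=K
    v,u=np.mgrid[:480,:640]
    p=np.stack([(u-cx)/f*d,-(v-cy)/f*d,-d],-1)
    w=p@M.T+o; w[d==0]=np.nan
    return w
def proj(K,P):
    f,cx,cy,M,o=K
    q=(np.atleast_2d(P)-o)@M
    return np.stack([cx+f*q[:,0]/-q[:,2],cy-f*q[:,1]/-q[:,2]],-1)
E
python3 - <<'E'
from h import *
print(r.get_obs())
for n in ['top','side','wrist']:
    print(n,eyes.calibration(n)); 
    st=r.get_obs(); p,d=eyes.grab_frame(n); np.savez(f'{n}0.npz',p=p,d=d,**{k:st[k] for k in('orientation','tcp_pos')})
    cv2.imwrite(f'pics/{n}0.png',p[...,::-1])
E
```

```text
{'clock': 0.0, 'joints': array([-1.38410005,  0.47777693,  0.02235524,  1.55647144, -0.01148571,
        1.10926707, -0.08311048]), 'qvel': array([ 1.47527718e-03, -7.06848453e-04, -1.81544799e-04,  2.08104865e-04,
       -3.00458495e-04,  4.60674049e-05, -5.57901251e-04]), 'tau': array([-5.79111420e-04, -5.96457875e+01,  1.60767663e+00, -2.81211179e+01,
        1.24407856e-02,  9.40245140e-03,  1.56369816e-05]), 'tcp_pos': array([0.19597898, 0.64533229, 0.24433308]), 'orientation': array([-4.61367933e-01, -3.10741609e+00,  2.81302358e-03]), 'contact_force': array([ 0.29447602,  0.47931624, -0.54615429]), 'moment': array([-0.00777579, -0.06060123, -0.05966139]), 'gripper_force': 0.0, 'grip_width': 0.08527702065891747}
top {'fov_y': 48.89938603032335, 'cx': 317.10717467797264, 'cy': 233.34769513342073, 'origin': array([0.40631573, 0.05361276, 1.10304856]), 'attitude': array([ 0.07342899, -0.08502475, -1.53913508])}
side {'fov_y': 49.525948123166344, 'cx': 321.73630680458825, 'cy': 236.96777876989452, 'origin': array([ 0.41960067, -0.8204531 ,  0.59697174]), 'attitude': array([ 1.06209946, -0.05208891, -0.06177372])}
wrist {'fov_y': 59.55600032785951, 'cx': 314.09489495125985, 'cy': 239.9776528206501, 'tool_from_camera': array([[ 5.82701848e-04,  9.49972845e-01,  3.12331962e-01,
         7.93292857e-02],
       [ 9.99999783e-01, -4.57241815e-04, -4.74925500e-04,
         6.87143834e-04],
       [-3.08355096e-04,  3.12332171e-01, -9.49972905e-01,
        -1.28674436e-01],
       [ 0.00000000e+00,  0.00000000e+00,  0.00000000e+00,
         1.00000000e+00]])}
```

View pics/top0.png

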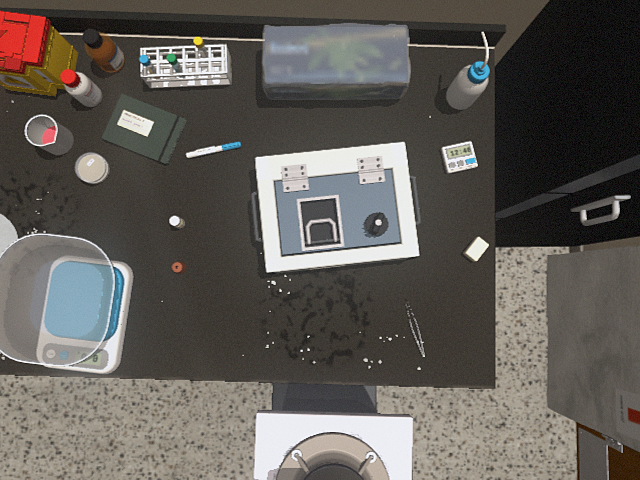

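The top view shows the case at about (337,207), with the ring recess at (321,222) and the knob at (376,223). The block is at (476,249), the vial at (177,222), the stopper at (177,267), the forceps at (415,330), the timer at (460,157) and the marker at (213,150).

```bash
python3 - <<'E'
from h import *
z=np.load('top0.npz'); p,d=z['p'],z['d']; K=cam('top'); w=cloud(K,d)
def rect(m,name):
    n,l,s,c=cv2.connectedComponentsWithStats(m.astype(np.uint8),connectivity=4)
    i=1+np.argmax(s[1:,4]); P=w[l==i]
    zz=np.median(P[:,2]); b=cv2.minAreaRect((P[:,:2]*1000).astype(np.float32))
    print(name,s[i],np.round(b[0],1),np.round(b[1],1),round(b[2],2),'z',round(zz,4)); return b
sub=np.zeros((480,640),bool); sub[130:285,240:430]=1
rect(sub&(abs(w[...,2]-.085)<.012),'case')
# case outline via plane refine: corner pixels -> z .085
for (u,v) in [(257,157),(406,143),(418,255),(267,271),(376,223),(321,222),(476,249),(177,222),(177,267),(480,300)]:
    print((u,v),np.round(w[v,u],4), p[v,u])
g=p.astype(int); br=g.min(-1)
s=np.zeros_like(sub); s[225:275,455:500]=1
rect(s&(w[...,2]>.01)&(w[...,2]<.04),'block_z'); rect(s&(br>110),'block_c')
st=cam('top')
# intersection of white outline with z=.085
m=(sub&(br>170)).astype(np.uint8); cs,_=cv2.findContours(m,0,1); c=max(cs,key=cv2.contourArea)
f,cx,cy,M,o=K
def at(uv,zz):
    uv=np.array(uv,float).reshape(-1,2); q=np.stack([(uv[:,0]-cx)/f,-(uv[:,1]-cy)/f,-np.ones(len(uv))],-1)@M.T
    return o+q*((zz-o[2])/q[:,2])[:,None]
P=at(c,.085); print('white@.085',cv2.minAreaRect((P[:,:2]*1000).astype(np.float32)))
# hatch by colour (bluish)
hm=sub&(g[...,2]-g[...,0]>12)&(abs(w[...,2]-.085)<.02); cs,_=cv2.findContours(hm.astype(np.uint8),0,1); c=max(cs,key=cv2.contourArea)
print('hatch',cv2.minAreaRect((at(c,.085)[:,:2]*1000).astype(np.float32)))
km=sub&(w[...,2]>.1); print('high',km.sum(),np.nanmean(w[km],0),np.nanmax(w[km],0))
a=cv2.resize(p[130:285,240:430],None,fx=4,fy=4,interpolation=2)[...,::-1]; cv2.imwrite('pics/tc.png',a)
E
```

```text
case [  255   141   166   133 15926] [565.2  11.1] [232.1 302.4] 7.98 z 0.0843
(257, 157) [0.6577 0.1705 0.0824] [253 254 255]
(406, 143) [ 7.188e-01 -1.374e-01 -3.000e-04] [58 52 51]
(418, 255) [ 0.4738 -0.1488  0.0845] [234 236 246]
(267, 271) [0.4342 0.1418 0.0839] [252 252 255]
(376, 223) [ 0.5287 -0.0617  0.1241] [245 237 237]
(321, 222) [0.5329 0.0406 0.0804] [141 136 136]
(476, 249) [ 0.4942 -0.2816  0.0188] [235 236 227]
(177, 222) [0.5278 0.329  0.0494] [242 244 250]
(177, 267) [0.4389 0.3337 0.0114] [138  82  61]
(480, 300) [ 0.3896 -0.2963 -0.0021] [62 60 53]
block_z [464 237  25  25 343] [ 494.5 -283.2] [30.3 46.7] 53.28 z 0.0203
block_c [465 237  24  24 320] [ 495.2 -283.2] [29.4 45.3] 52.11 z nan
white@.085 ((564.9625244140625, 11.756637573242188), (227.3178253173828, 297.5364990234375), 7.870229721069336)
hatch ((554.1218872070312, 10.624122619628906), (144.58033752441406, 230.5394287109375), 7.8394365310668945)
high 212 [ 0.52940524 -0.06476203  0.11508465] [ 0.5506385  -0.04518168  0.12679743]
```

View pics/tc.png

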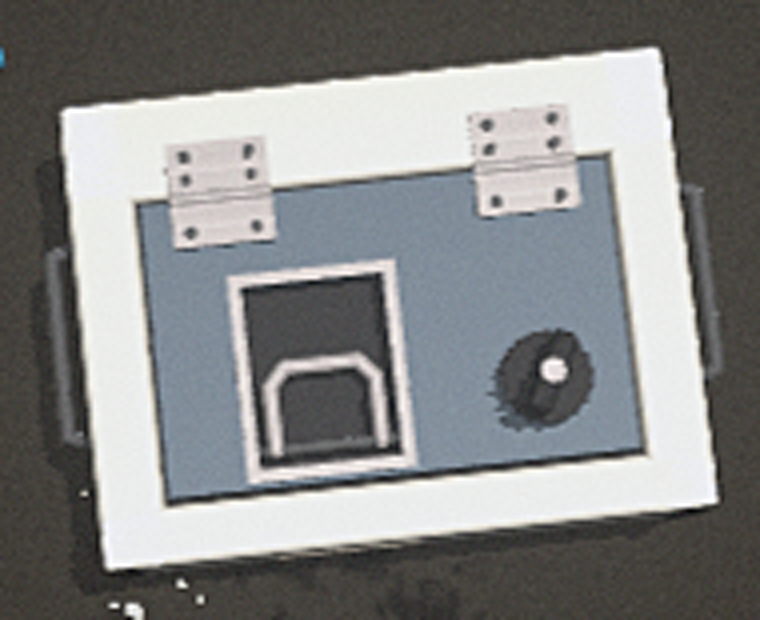

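View pics/side0.png

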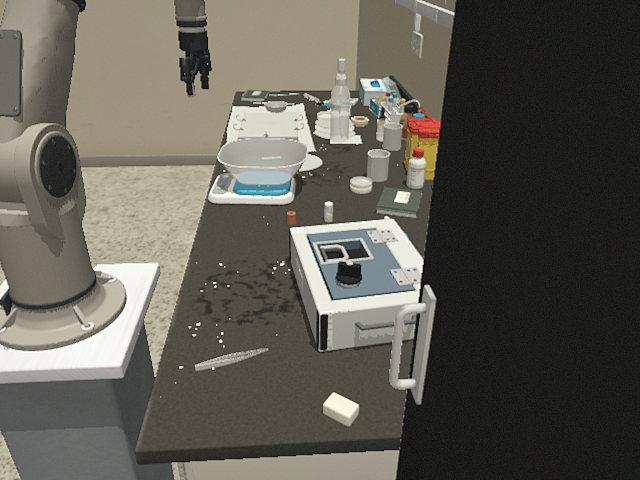

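The crop shows the hatch with the ring bar at crop (325,360), i.e. lying flat. The wing of the knob runs towards the upper right at crop (550,375). The side view shows a dark cupboard to the right of the block, so I'll check clearances.

```bash
cat >> h.py <<'E'
PSI=np.radians(7.9); C=np.array([.565,.0112,0]); HX=.0615; TOP=.0845
def c2w(x,y,z): return C+[x*np.cos(PSI)-y*np.sin(PSI),x*np.sin(PSI)+y*np.cos(PSI),z]
def to(t,alpha=None,st=None):
    "tool-frame shift to world TCP target t; yaw (deg, tool) to make tool y at world angle alpha (mod 180)"
    st=st or r.get_obs(); M=R.from_rotvec(st['orientation']).as_matrix()
    s=M.T@(np.array(t)-st['tcp_pos']); a0=np.degrees(np.arctan2(M[1,1],M[0,1]))
    y=None if alpha is None else -((alpha-a0+90)%180-90)
    print('tcp',np.round(st['tcp_pos'],4),'shift_mm',np.round(s*1000,1),'|d|',round(np.linalg.norm(s)*1000),'a0',round(a0,2),'yaw',y, 'tilt',np.round(M[2],3),'F',np.round(st['contact_force'],1))
E
python3 - <<'E'
from h import *
z=np.load('top0.npz'); w=cloud(cam('top'),z['d']); s=np.load('side0.npz'); w2=cloud(cam('side'),s['d'])
m=(w[...,1]>.2)&(w[...,0]<.6); print('left objs max z',np.nanmax(np.where(m,w[...,2],-9)))
for y0 in np.arange(.2,.7,.1):
    for W in (w,w2):
        m=(W[...,1]>y0)&(W[...,1]<y0+.1)&(W[...,0]<.6)&(W[...,0]>.2)&(W[...,2]<.4); print(round(y0,1),m.sum(),np.nanmax(np.where(m,W[...,2],-9)),end=' | ')
print()
for W,n in((w,'top'),(w2,'side')):
    m=(W[...,1]<-.3)&(W[...,2]>.1)&(W[...,0]>.3)&(W[...,0]<1); P=W[m]; print(n,len(P),np.percentile(P,[0,1,5,50,95,99,100],axis=0).round(3) if len(P) else '')
    m=(W[...,2]>.1)&(W[...,0]>.3)&(W[...,0]<.75)&(W[...,1]<-.2)
    if m.sum(): print(np.percentile(W[m],[0,5,50,95,100],axis=0).round(3))
to(c2w(HX-.087,.035,.24),7.9)
E
```

```text
left objs max z 0.11451995422946737
0.2 9070 0.008916158025902954 | 0.2 1991 0.005043093814175892 | 0.3 9064 0.05095194228841948 | 0.3 2726 0.051229824106410526 | 0.4 10515 0.11448525812837551 | 0.4 4287 0.11248604135612633 | 0.5 9752 0.11451995422946737 | 0.5 1517 0.11297750069176099 | 0.6 6823 0.11350599609164291 | 0.6 3033 0.3999152552895713 | 
top 21603 [[ 0.526 -0.568  0.1  ]
 [ 0.535 -0.484  0.104]
 [ 0.56  -0.412  0.119]
 [ 0.717 -0.375  0.277]
 [ 0.918 -0.373  0.412]
 [ 0.96  -0.328  0.424]
 [ 0.963 -0.3    0.433]]
[[ 0.526 -0.568  0.1  ]
 [ 0.558 -0.419  0.125]
 [ 0.649 -0.375  0.293]
 [ 0.74  -0.373  0.413]
 [ 0.75  -0.372  0.429]]
side 102551 [[ 0.525 -0.684  0.1  ]
 [ 0.55  -0.671  0.143]
 [ 0.56  -0.653  0.227]
 [ 0.567 -0.561  0.439]
 [ 0.571 -0.415  0.561]
 [ 0.572 -0.387  0.573]
 [ 0.574 -0.379  0.58 ]]
[[ 0.525 -0.684  0.1  ]
 [ 0.56  -0.653  0.227]
 [ 0.567 -0.561  0.439]
 [ 0.571 -0.415  0.561]
 [ 0.574 -0.379  0.58 ]]
tcp [0.196  0.6455 0.2445] shift_mm [-499.5 -478.6    5.3] |d| 692 a0 73.11 yaw 65.21170218245963 tilt [-0.    -0.001 -1.   ] F [-0.8 -0.8  0.4]
```

Request:
{"api": "arm_command", "payload": {"plan": "-0.0416 -0.0399 0 0;-0.0416 -0.0399 0 0;-0.0416 -0.0399 0 0;-0.0416 -0.0399 0 0;-0.0416 -0.0399 0 0;-0.0416 -0.0399 0 0;-0.0416 -0.0399 0 0;-0.0416 -0.0399 0 0;-0.0416 -0.0399 0 0;-0.0416 -0.0399 0 0;-0.0416 -0.0399 0 0;-0.0416 -0.0399 0 0;0 0 0 9.3;0 0 0 9.3;0 0 0 9.3;0 0 0 9.3;0 0 0 9.3;0 0 0 9.3;0 0 0 9.4;0 0 0 0", "hand": 0.2}}

```text
clock: 2.65
tcp_pos: [0.5345, 0.0428, 0.2451]
orientation: [-2.061, -2.371, 0.001]
contact_force: [-0.0, 0.4, 0.1]
grip_width: 0.0342
gripper_force: 0.0
```

```bash
python3 - <<'E'
from h import *
st=r.get_obs(); p,d=eyes.grab_frame('wrist'); K=cam('wrist',st); w=cloud(K,d)
np.savez('w1.npz',p=p,d=d,orientation=st['orientation'],tcp_pos=st['tcp_pos'])
a=p[...,::-1].copy()
for q,c in [((HX-.087,.035,.0795),(0,0,255)),((HX-.127,.035,.0795),(0,255,0)),((HX-.107,-.072,TOP+.0086+.01),(255,0,255)),((HX-.145,-.017,TOP),(255,255,0)),((HX-.145,.115,TOP),(255,255,0)),((HX-.145,-.115,TOP),(255,255,0)),((HX,-.115,TOP),(0,255,255)),((HX,.115,TOP),(0,255,255))]:
    u=proj(K,c2w(*q))[0]; print(q,u.round(1)); cv2.drawMarker(a,tuple(int(i) for i in u.round()),c,0,12,1)
cv2.imwrite('pics/w1.png',a)
# bar from depth: points within window of recess with z>0.07
cs=(w-C)@np.array([[np.cos(PSI),-np.sin(PSI),0],[np.sin(PSI),np.cos(PSI),0],[0,0,1]])
rim=(cs[...,0]<-.09)&(cs[...,0]>-.11)&(abs(cs[...,1])<.1); print('rim z',np.nanmedian(cs[rim][:,2]),rim.sum())
b=(abs(cs[...,0]-(HX-.087))<.02)&(abs(cs[...,1]-.035)<.015)&(cs[...,2]>.072)&(cs[...,2]<.09); print('bar',b.sum(),np.median(cs[b],0),cs[b].min(0),cs[b].max(0))
fl=(abs(cs[...,0]-.0)<.01)&(abs(cs[...,1]-.035)<.01); print('floor',np.nanmedian(cs[fl][:,2]))
k=(cs[...,2]>.1)&(cs[...,2]<.14)&(abs(cs[...,1]+.072)<.03)&(abs(cs[...,0]-HX+.107)<.03);P=cs[k];print('knob',k.sum(),P.mean(0) if k.sum() else '',P[:,2].max() if k.sum() else '',cv2.minAreaRect((P[:,:2]*1000).astype(np.float32)) if k.sum() else '')
E
```

```text
(-0.025499999999999995, 0.035, 0.0795) [313.1 219.5]
(-0.0655, 0.035, 0.0795) [258.1 219.3]
(-0.0455, -0.072, 0.1031) [286.3 364.9]
(-0.08349999999999999, -0.017, 0.0845) [236.1 287.6]
(-0.08349999999999999, 0.115, 0.0845) [224.9 103.5]
(-0.08349999999999999, -0.115, 0.0845) [242.7 396. ]
(0.0615, -0.115, 0.0845) [418.  396.4]
(0.0615, 0.115, 0.0845) [445.9 104.1]
rim z 0.08492043989717984 5879
bar 429 [-0.02274957  0.035988    0.08334915] [-0.02705577  0.02004675  0.07861998] [-0.01903676  0.04990195  0.08594535]
floor 0.2608392399598841
knob 1729 [-0.04079233 -0.06782219  0.11537516] 0.12672076253880685 ((-38.59382247924805, -65.38040924072266), (27.993408203125, 40.39776611328125), 64.32334899902344)
```

View pics/w1.png

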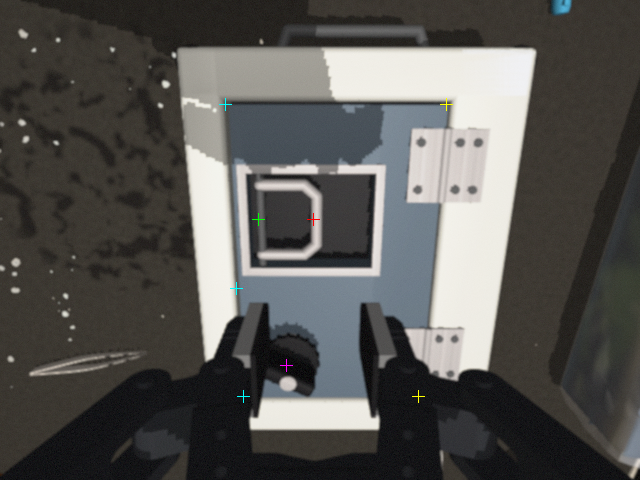

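```bash
sed -i 's/HX=.0615; TOP=.0845/HX=.063; TOP=.085/' h.py; python3 -c "
from h import *
to(c2w(-.0237,.0355,.084),7.9)"
```

```text
tcp [0.5345 0.0429 0.2451] shift_mm [ -0.    2.2 161.1] |d| 161 a0 8.12 yaw 0.21609393314084002 tilt [-0. -0. -1.] F [-0.   0.4  0.5]
```

Request:
{"api": "arm_command", "payload": {"plan": "0 0.0022 0.04 0.2;0 0 0.04 0;0 0 0.03 0;0 0 0.02 0;0 0 0.015 0;0 0 0.01 0;0 0 0.006 0;0 0 0 0", "hand": 0.4}}

```text
clock: 3.7
tcp_pos: [0.5369, 0.043, 0.0843]
orientation: [-2.067, -2.366, -0.0]
contact_force: [-0.4, 0.3, -0.4]
grip_width: 0.0258
gripper_force: 0.0
```

Request:
{"api": "arm_command", "payload": {"plan": "0 0 0 0;0 0 0 0;0 0 0 0;0 0 0 0", "hand": 1, "grip_force": 40}}

```text
clock: 4.2
tcp_pos: [0.536, 0.0429, 0.0847]
orientation: [-2.066, -2.365, 0.001]
contact_force: [-4.2, -0.6, 6.8]
grip_width: 0.0065
gripper_force: 39.3
```

Request:
{"api": "arm_command", "payload": {"plan": "0 -0.0006 -0.007 0;0 -0.0018 -0.0068 0;0 -0.003 -0.0063 0;0 -0.004 -0.0057 0;0 0 0 0"}}

```text
clock: 4.82
tcp_pos: [0.5286, 0.0419, 0.1113]
orientation: [2.066, 2.364, 0.004]
contact_force: [2.2, -0.5, -0.2]
grip_width: 0.0057
gripper_force: 39.2
```

```bash
python3 - <<'E'
from h import *
p,d=eyes.grab_frame('side'); p2,_=eyes.grab_frame('wrist')
a=cv2.resize(p[190:310,270:430],None,fx=4,fy=4,interpolation=2); b=cv2.resize(p2[120:480,120:560],(440,480))
b=p2[120:480,220:460]; b=cv2.resize(b,(160,240))
a=a[:480]; c=np.zeros((480,800,3),np.uint8); c[:,:640]=a; c[:240,640:]=b; cv2.imwrite('pics/s2.png',c[...,::-1])
E
```

```text
(no output)
```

View pics/s2.png

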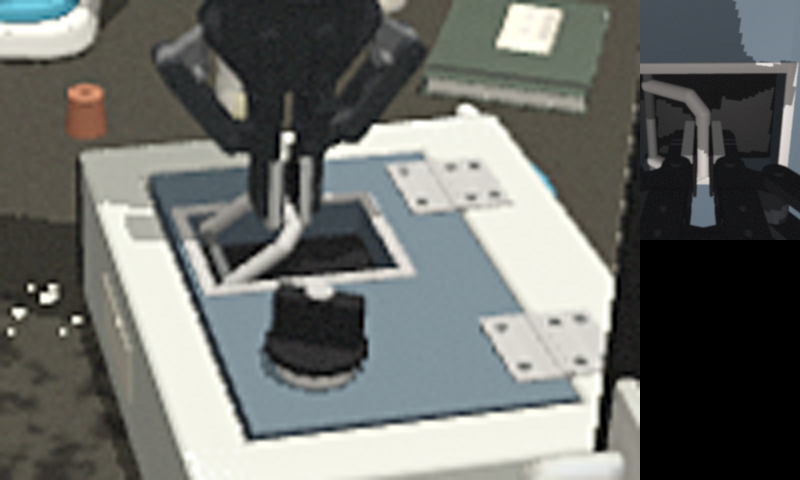

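The bar is held between the pads and the ring is about 40° up, seen at (290,225). I'll continue the arc.

Request:
{"api": "arm_command", "payload": {"plan": "0 -0.005 -0.0049 0;0 -0.0057 -0.004 0;0 -0.0063 -0.0029 0;0 -0.0055 -0.0014 0;0 0 0 0"}}

```text
clock: 5.55
tcp_pos: [0.5105, 0.0394, 0.126]
orientation: [2.062, 2.36, 0.014]
contact_force: [8.6, 0.6, 8.2]
grip_width: 0.0061
gripper_force: 39.3
```

```bash
python3 - <<'E'
from h import *
import sys
st=r.get_obs(); to(st['tcp_pos'],7.9)
t=st['tcp_pos']-C; x=t[0]*np.cos(PSI)+t[1]*np.sin(PSI); print('case x rel hinge',x-HX,'z rel top',t[2]-TOP)
# arc increments: bar in hatch frame from current position, bar 4.7mm below tcp
v=np.array([x-HX,t[2]-.0047-TOP]); print(v)
th=np.array([0,.1,.2,.3,.4,.5,.6,.7,.8,.9,1.,1.1,1.2,1.3,1.4,1.5,1.6,1.65])
X=v[0]*np.cos(th)+v[1]*np.sin(th); Z=-v[0]*np.sin(th)+v[1]*np.cos(th)
print(np.round(np.diff(X)*1e3,1)); print(np.round(-np.diff(Z)*1e3,1)); print(X[-1],Z[-1])
E
```

```text
tcp [0.5105 0.0394 0.126 ] shift_mm [0. 0. 0.] |d| 0 a0 7.71 yaw -0.18923149743902457 tilt [ 0.     0.011 -1.   ] F [8.6 0.6 8.2]
case x rel hinge -0.11310079154492281 z rel top 0.04099355918920648
[-0.11310079  0.03629356]
[ 4.2  5.3  6.3  7.3  8.2  9.   9.7 10.4 10.9 11.3 11.6 11.8 11.9 11.8
 11.7 11.4  5.5]
[-11.1 -10.6 -10.1  -9.4  -8.6  -7.7  -6.8  -5.8  -4.7  -3.6  -2.5  -1.3
  -0.1   1.1   2.2   3.4   2.1]
0.045128415065621735 0.10987464512058041
```

Request:
{"api": "arm_command", "payload": {"plan": "0 0.0042 -0.011 0;0 0.0053 -0.0106 0;0 0.0063 -0.01 0;0 0.0073 -0.0094 0;0 0 0 0"}}

```text
clock: 6.18
tcp_pos: [0.5265, 0.0416, 0.1643]
orientation: [-2.065, -2.363, 0.005]
contact_force: [-4.4, -1.5, 0.1]
grip_width: 0.0058
gripper_force: 39.5
```

```bash
cat >> h.py <<'E'
def hinge(st=None):
    st=st or r.get_obs(); t=st['tcp_pos']-C; x=t[0]*np.cos(PSI)+t[1]*np.sin(PSI)-HX; z=t[2]-TOP
    print('rel hinge x',round(x,4),'z',round(z,4),'F',np.round(st['contact_force'],1),'M',np.round(st['moment'],2)); return x,z
def tilt():
    "hatch angle from side+top clouds: plane of hatch points"
    for n in ('side','top'):
        p,d=eyes.grab_frame(n); w=cloud(cam(n),d)-C
        x=w[...,0]*np.cos(PSI)+w[...,1]*np.sin(PSI)-HX; y=-w[...,0]*np.sin(PSI)+w[...,1]*np.cos(PSI); z=w[...,2]-TOP
        g=p.astype(int); m=(g[...,2]-g[...,0]>12)&(abs(y)<.116)&(np.hypot(x,z)<.15)&(np.hypot(x,z)>.03)&(y<-.01)&(z>-.01)
        if m.sum()>30: print(n,m.sum(),'theta',np.round(np.percentile(np.arctan2(z[m],-x[m]),[10,50,90]),3))
E
python3 -c "
from h import *
hinge();tilt()"
```

```text
rel hinge x -0.0969 z 0.0793 F [-4.4 -1.5  0.1] M [-0.22  1.14  0.03]
side 2025 theta [0.186 0.341 0.359]
top 1455 theta [0.291 0.332 0.354]
```

Request:
{"api": "arm_command", "payload": {"plan": "0 0.0082 -0.0086 0;0 0.009 -0.0077 0;0 0.0097 -0.0068 0;0 0.0104 -0.0058 0;0 0.0109 -0.0047 0;0 0.0113 -0.0036 0;0 0 0 0"}}

```text
clock: 7.15
tcp_pos: [0.5872, 0.05, 0.2019]
orientation: [-2.067, -2.365, 0.0]
contact_force: [-3.9, -1.0, 2.9]
grip_width: 0.0056
gripper_force: 39.3
```

```bash
python3 -c "
from h import *
hinge();tilt()"
```

```text
rel hinge x -0.0357 z 0.1169 F [-3.9 -1.   2.9] M [-0.06  1.11  0.03]
side 1108 theta [0.709 0.87  0.959]
top 1273 theta [0.843 0.954 0.972]
```

Request:
{"api": "arm_command", "payload": {"plan": "0 0.0116 -0.0025 0;0 0.0118 -0.0013 0;0 0.0119 0 0;0 0.0118 0.0011 0;0 0.0117 0.0022 0;0 0.0114 0.0034 0;0 0.011 0.0044 0;0 0.0108 0.0055 0;0 0 0 0"}}

```text
clock: 8.38
tcp_pos: [0.6786, 0.0623, 0.1877]
orientation: [-2.067, -2.366, 0.001]
contact_force: [0.1, 0.7, -0.2]
grip_width: -0.0001
gripper_force: 0.0
```

```bash
python3 -c "
from h import *
hinge();tilt()
p,d=eyes.grab_frame('side');cv2.imwrite('pics/s3.png',cv2.resize(p[100:320,260:460],None,fx=2.5,fy=2.5)[...,::-1])"
```

```text
rel hinge x 0.0566 z 0.1027 F [ 0.1  0.7 -0.2] M [-0.02 -0.01  0.03]
side 1528 theta [1.083 1.407 1.536]
top 863 theta [1.428 1.495 1.563]
```

View pics/s3.png

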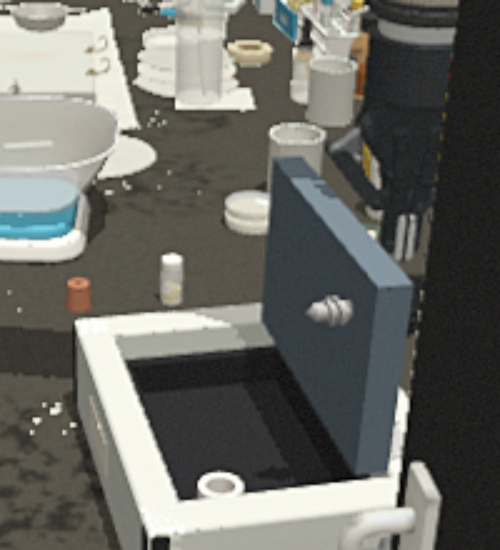

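Request:
{"api": "arm_command", "payload": {"plan": "0 0 -0.045 0;0 0 -0.045 0;0 -0.0455 0 0;0 -0.0455 0 0;0 -0.0455 0 0;0 0 0.04 0;0 0 0.03 0;0 0.02 0 0;0 0.015 0 0;0 0.01 0 0;0 0.01 0 0;0 0.006 0 0;0 0.004 0 0;0 0 0 0"}}

```text
clock: 10.28
tcp_pos: [0.6079, 0.0526, 0.2087]
orientation: [2.067, 2.365, 0.001]
contact_force: [-0.5, 0.2, -0.3]
grip_width: -0.0001
gripper_force: 0.0
```

```bash
python3 -c "
from h import *
hinge();tilt();to(c2w(-.0,-.0,.3))"
```

```text
rel hinge x -0.0148 z 0.1237 F [-0.5  0.2 -0.3] M [-0.05  0.09 -0.01]
side 2306 theta [1.115 1.505 1.625]
top 663 theta [1.592 1.666 1.743]
tcp [0.6075 0.0526 0.2086] shift_mm [-35.4 -47.7 -91.4] |d| 109 a0 7.71 yaw None tilt [-0.     0.001 -1.   ] F [ 0.2  0.1 -0. ]
```

Request:
{"api": "arm_command", "payload": {"plan": "0 -0.04 0 0;0 -0.04 0 0;0 0 0 0", "hand": -0.3}}

```text
clock: 10.75
tcp_pos: [0.5255, 0.0413, 0.2084]
orientation: [-2.067, -2.363, 0.001]
contact_force: [0.6, 0.2, -0.4]
grip_width: 0.0543
gripper_force: 0.0
```

```bash
python3 - <<'E'
from h import *
p,d=eyes.grab_frame('side'); w=cloud(cam('side'),d); m=(abs(w[...,0]-.495)<.04)&(abs(w[...,1]+.283)<.04)&(w[...,2]>.006)&(w[...,2]<.05)
t=m&(w[...,2]>.017); P=w[t]; print(np.nanmax(P[:,2]),np.median(P[:,2]),cv2.minAreaRect((P[:,:2]*1000).astype(np.float32)))
to([.495,-.283,.16],53)
E
```

```text
0.025546569710710787 0.022369013077414457 ((494.40374755859375, -285.8189697265625), (30.350767135620117, 46.56173324584961), 51.947425842285156)
tcp [0.5275 0.0419 0.2089] shift_mm [-317.7  -75.9   48.6] |d| 330 a0 7.71 yaw -45.28904281120262 tilt [ 0.001  0.001 -1.   ] F [ 0.5  0.4 -0.1]
```

Request:
{"api": "arm_command", "payload": {"plan": "-0.0532 -0.0125 0 0;-0.0532 -0.0125 0 0;-0.0532 -0.0125 0 0;-0.0532 -0.0125 0 0;-0.0532 -0.0125 0 0;-0.0532 -0.0125 0 0;0 0 0.008 -9;0 0 0.01 -9;0 0 0.01 -9;0 0 0.01 -9;0 0 0.01 -8.8;0 0 0 0"}}

```text
clock: 12.3
tcp_pos: [0.4973, -0.2848, 0.1601]
orientation: [-1.011, -2.974, -0.0]
contact_force: [-0.3, -0.4, 0.8]
grip_width: 0.0554
gripper_force: 0.0
```

```bash
python3 -c "
from h import *
to([.4948,-.2845,.014],52.5)"
```

```text
tcp [ 0.4973 -0.2848  0.1601] shift_mm [  2.1  -1.3 146.1] |d| 146 a0 52.44 yaw -0.06274904410776116 tilt [ 0. -0. -1.] F [-0.3 -0.4  0.8]
```

Request:
{"api": "arm_command", "payload": {"plan": "0.0021 -0.0013 0.04 0;0 0 0.04 0;0 0 0.03 0;0 0 0.02 0;0 0 0.008 0;0 0 0.004 0;0 0 0 0"}}

```text
clock: 13.18
tcp_pos: [0.4947, -0.2846, 0.0193]
orientation: [1.01, 2.974, -0.0]
contact_force: [0.4, -0.2, 0.4]
grip_width: 0.0555
gripper_force: 0.0
```

Request:
{"api": "arm_command", "payload": {"plan": "0 0 0 0;0 0 0 0;0 0 0 0;0 0 0 0", "hand": 1, "grip_force": 25}}

```text
clock: 13.68
tcp_pos: [0.4947, -0.2846, 0.0195]
orientation: [1.009, 2.974, 0.0]
contact_force: [0.2, 1.0, 6.2]
grip_width: 0.0294
gripper_force: 25.7
```

Request:
{"api": "arm_command", "payload": {"plan": "0 0 -0.03 0;0 0 -0.04 0;0 0 -0.04 0;0 0 -0.04 0;0 0 0 0"}}

```text
clock: 14.3
tcp_pos: [0.4958, -0.2853, 0.1718]
orientation: [1.008, 2.969, -0.0]
contact_force: [-0.5, 0.2, -0.5]
grip_width: 0.0294
gripper_force: 25.0
```

```bash
python3 -c "
from h import *
to(c2w(-.035,.03,.17),7.9)"
```

```text
tcp [ 0.4958 -0.2853  0.1718] shift_mm [171.6 273.5   1.3] |d| 323 a0 52.5 yaw 44.5992296294214 tilt [-0.006  0.002 -1.   ] F [-0.5  0.2 -0.5]
```

Request:
{"api": "arm_command", "payload": {"plan": "0.0295 0.0464 0 0;0.0295 0.0464 0 0;0.0295 0.0464 0 0;0.0295 0.0464 0 0;0.0295 0.0464 0 0;0.0293 0.0462 0 0;0 0 0 9;0 0 0.01 9;0 0 0.01 9;0 0 0.01 9;0 0 0 8.6;0 0 0 0"}}

```text
clock: 15.8
tcp_pos: [0.5223, 0.044, 0.1376]
orientation: [-2.061, -2.37, 0.003]
contact_force: [0.4, -0.3, -1.9]
grip_width: 0.0295
gripper_force: 25.1
```

```bash
python3 -c "
from h import *
to(c2w(-.031,.03,.054),7.9)"
```

```text
tcp [0.5223 0.044  0.1376] shift_mm [-8.3  6.9 83.6] |d| 84 a0 8.0 yaw 0.09830454400555766 tilt [-0.001 -0.002 -1.   ] F [ 0.4 -0.3 -1.9]
```

Request:
{"api": "arm_command", "payload": {"plan": "-0.0083 0.007 0.02 0;0 0 0.03 0;0 0 0.02 0;0 0 0.008 0;0 0 0.005 0;0 0 0 0"}}

```text
clock: 16.55
tcp_pos: [0.5315, 0.0368, 0.0559]
orientation: [2.062, 2.37, 0.001]
contact_force: [-0.2, -0.1, -0.1]
grip_width: 0.0297
gripper_force: 25.1
```

Request:
{"api": "arm_command", "payload": {"plan": "0 0 0.002 0;0 0 0.001 0;0 0 0.001 0;0 0 0 0"}}

```text
clock: 17.05
tcp_pos: [0.5312, 0.0368, 0.0517]
orientation: [-2.063, -2.369, -0.0]
contact_force: [1.0, -0.4, -0.3]
grip_width: 0.0296
gripper_force: 25.1
```

Request:
{"api": "arm_command", "payload": {"plan": "0 0 0.001 0;0 0 0 0"}}

```text
clock: 17.3
tcp_pos: [0.5313, 0.0369, 0.0515]
orientation: [-2.063, -2.369, -0.001]
contact_force: [-2.7, 0.3, 9.5]
grip_width: 0.0293
gripper_force: 26.3
```

Request:
{"api": "arm_command", "payload": {"plan": "0 0 0 0;0 0 0 0;0 0 -0.02 0;0 0 -0.04 0;0 0 -0.05 0;0 0 0 0", "hand": 0.05}}

```text
clock: 18.05
tcp_pos: [0.5338, 0.0369, 0.164]
orientation: [2.061, 2.366, 0.009]
contact_force: [-0.3, -0.1, 0.0]
grip_width: 0.0402
gripper_force: 0.0
```

```bash
python3 - <<'E'
from h import *
hinge(); tilt()
p,d=eyes.grab_frame('top'); cv2.imwrite('pics/t4.png',cv2.resize(p[120:290,230:440],None,fx=3,fy=3)[...,::-1])
E
```

```text
rel hinge x -0.0904 z 0.079 F [-0.3 -0.1  0. ] M [ 0.01  0.03 -0.03]
side 2386 theta [1.099 1.501 1.62 ]
top 784 theta [1.603 1.68  1.748]
```

View pics/t4.png

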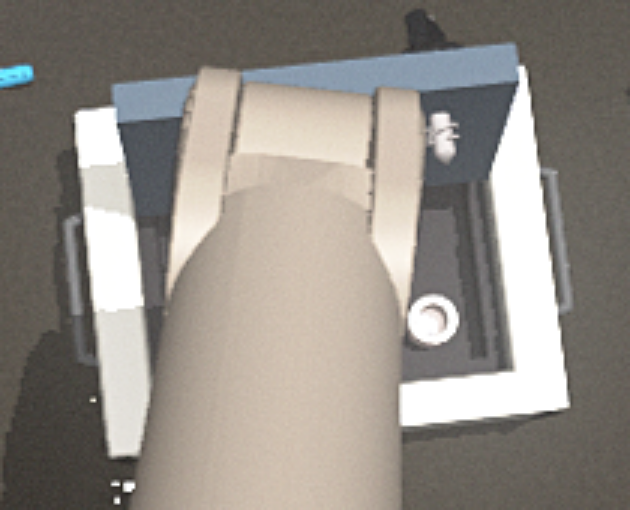

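The top view shows the hatch past vertical at the top, the screw boss at (433,320) and the block hidden by the arm. I'll check the block with the wrist depth on the way.

Request:
{"api": "arm_command", "payload": {"plan": "0 0 -0.05 0;0 0 -0.06 0;0 0 0 0", "hand": 1}}

```text
clock: 18.58
tcp_pos: [0.5334, 0.0368, 0.2736]
orientation: [2.061, 2.367, 0.008]
contact_force: [0.4, 0.1, -1.0]
grip_width: -0.0003
gripper_force: 0.0
```

```bash
python3 - <<'E'
from h import *
st=r.get_obs(); p,d=eyes.grab_frame('wrist'); w=cloud(cam('wrist',st),d)
cs=(w-C)@np.array([[np.cos(PSI),-np.sin(PSI),0],[np.sin(PSI),np.cos(PSI),0],[0,0,1]])
m=(cs[...,2]>.046)&(cs[...,2]<.065)&(abs(cs[...,0]+.02)<.04)&(abs(cs[...,1]-.03)<.05)&(p.min(-1)>70); P=cs[m]; print(m.sum(), cv2.minAreaRect((P[:,:2]*1000).astype(np.float32)) if m.sum()>5 else '',np.median(P,0))
to(c2w(HX+.055,-.018,.275),7.9)
E
```

```text
1836 ((-28.330053329467773, 30.611494064331055), (30.050304412841797, 44.83311080932617), 0.42154040932655334) [-0.02795296  0.03173071  0.05376414]
tcp [0.5318 0.0369 0.2713] shift_mm [-48.1 147.3  -3.5] |d| 155 a0 7.92 yaw 0.017505741527244822 tilt [ 0.001  0.002 -1.   ] F [ 0.2 -0.4 -1.1]
```

Block is flat in the bay at case (-28, 31), top at z 0.054. Now to go behind the hatch.

Request:
{"api": "arm_command", "payload": {"plan": "-0.016 0.049 -0.003 0;-0.016 0.049 0 0;-0.016 0.049 0 0;0 0 0 0;0 0 0.03 0;0 0 0.02 0;0 0 0 0"}}

```text
clock: 19.5
tcp_pos: [0.6814, 0.0099, 0.2208]
orientation: [-2.06, -2.366, 0.006]
contact_force: [-0.5, 0.5, 0.0]
grip_width: -0.0001
gripper_force: 0.0
```

```bash
python3 - <<'E'
from h import *
x,z=hinge()
th=np.arange(1.5,-.01,-.1); t=.010; rho=.125
X=-rho*np.cos(th)+t; Z=rho*np.sin(th)+.014
print('to start',np.round([X[0]-x,-(Z[0]-z)],4)); print(np.round(np.diff(X)*1e3,1)); print(np.round(-np.diff(Z)*1e3,1))
E
```

```text
rel hinge x 0.0521 z 0.1358 F [-0.5  0.5  0. ] M [ 0.01 -0.01  0.  ]
to start [-0.0509 -0.0028]
[-12.4 -12.2 -11.9 -11.4 -10.8 -10.2  -9.4  -8.5  -7.6  -6.5  -5.4  -4.3
  -3.1  -1.9  -0.6]
[ 1.5  2.7  3.9  5.1  6.2  7.3  8.2  9.1  9.9 10.7 11.3 11.7 12.1 12.4
 12.5]
```

Request:
{"api": "arm_command", "payload": {"plan": "0 -0.014 -0.001 0;0 -0.013 -0.001 0;0 -0.012 -0.001 0;0 -0.012 0 0;0 -0.0124 0.0015 0;0 -0.0122 0.0027 0;0 -0.0119 0.0039 0;0 -0.0114 0.0051 0;0 -0.0108 0.0062 0;0 -0.0102 0.0073 0;0 -0.0094 0.0082 0;0 -0.0085 0.0091 0;0 0 0 0"}}

```text
clock: 21.12
tcp_pos: [0.5455, -0.0096, 0.1816]
orientation: [-2.062, -2.368, 0.003]
contact_force: [-0.0, -0.1, 0.2]
grip_width: 0.0001
gripper_force: 0.0
```

```bash
python3 -c "
from h import *
hinge();tilt()"
```

```text
rel hinge x -0.0852 z 0.0966 F [-0.  -0.1  0.2] M [0.   0.02 0.04]
side 1650 theta [0.474 0.638 0.681]
```

Request:
{"api": "arm_command", "payload": {"plan": "0 -0.0076 0.0099 0;0 -0.0065 0.0107 0;0 -0.0054 0.0113 0;0 -0.0043 0.0117 0;0 -0.0031 0.0121 0;0 -0.0019 0.0124 0;0 0 0 0"}}

```text
clock: 22.1
tcp_pos: [0.5177, -0.0135, 0.1135]
orientation: [-2.062, -2.368, 0.003]
contact_force: [-0.4, -0.2, -0.6]
grip_width: -0.0003
gripper_force: 0.0
```

Request:
{"api": "arm_command", "payload": {"plan": "0 0 0.006 0;0 0 0.004 0;0 0 0.002 0;0 0 0 0"}}

```text
clock: 22.6
tcp_pos: [0.5185, -0.0135, 0.1025]
orientation: [-2.063, -2.369, 0.0]
contact_force: [0.7, -0.0, -0.1]
grip_width: -0.0001
gripper_force: 0.0
```

Request:
{"api": "arm_command", "payload": {"plan": "0 0 0.002 0;0 0 0.002 0;0 0 0.002 0;0 0 0 0"}}

```text
clock: 23.1
tcp_pos: [0.5187, -0.0134, 0.0989]
orientation: [-2.063, -2.368, -0.003]
contact_force: [-9.9, 1.3, 29.5]
grip_width: 0.0
gripper_force: 15.3
```

```bash
python3 -c "
from h import *
hinge();tilt()"
```

```text
rel hinge x -0.1122 z 0.0139 F [-9.9  1.3 29.5] M [0.27 2.15 0.01]
side 1692 theta [-0.006  0.01   0.035]
```

```bash
python3 -c "
from h import *
to(c2w(HX-.107,-.072,.25),7.9)"
```

```text
tcp [ 0.5187 -0.0134  0.0989] shift_mm [ -53.6    5.3 -151.2] |d| 161 a0 7.87 yaw -0.026250308343776396 tilt [ 0.002  0.001 -1.   ] F [-9.5  1.6 29.8]
```

Request:
{"api": "arm_command", "payload": {"plan": "0 0 -0.05 0;0 0 -0.05 0;-0.027 0.0026 -0.0255 0;-0.0266 0.0027 -0.03 0;0 0 0 0", "hand": 0.2}}

```text
clock: 23.82
tcp_pos: [0.5325, -0.0683, 0.2544]
orientation: [2.065, 2.362, 0.005]
contact_force: [0.6, 0.7, -0.2]
grip_width: 0.034
gripper_force: 0.0
```

```bash
python3 - <<'E'
from h import *
hinge(); tilt()
st=r.get_obs(); p,d=eyes.grab_frame('wrist'); w=cloud(cam('wrist',st),d)
cs=(w-C)@np.array([[np.cos(PSI),-np.sin(PSI),0],[np.sin(PSI),np.cos(PSI),0],[0,0,1]])
k=(cs[...,2]>.1)&(cs[...,2]<.14)&(abs(cs[...,1]+.072)<.035)&(abs(cs[...,0]-HX+.107)<.035);P=w[k]
zs=np.percentile(P[:,2],[1,5,25,50,75,95,99]).round(4); print(k.sum(),zs)
for a,b,n in((.113,.14,'wing'),(.119,.14,'wingtop'),(.088,.106,'flange')):
    m=(cs[...,2]>a)&(cs[...,2]<b)&(abs(cs[...,1]+.072)<.03)&(abs(cs[...,0]-HX+.107)<.03); Q=(w[m][:,:2]*1000).astype(np.float32)
    if m.sum()>10: print(n,m.sum(),cv2.minAreaRect(Q),'meancase',cs[m].mean(0))
print('expected',c2w(HX-.107,-.072,0))
cv2.imwrite('pics/w5.png',cv2.resize(p[120:420,150:500],None,fx=2,fy=2)[...,::-1])
E
```

```text
rel hinge x -0.1061 z 0.1694 F [ 0.6  0.7 -0.2] M [-0.01  0.02 -0.05]
side 1695 theta [-0.007  0.01   0.034]
top 1700 theta [-0.047 -0.008  0.021]
1898 [0.1    0.1001 0.1045 0.1217 0.1236 0.1248 0.1255]
wing 1244 ((532.218017578125, -66.004638671875), (12.568089485168457, 39.9837646484375), 70.893798828125) meancase [-0.04312919 -0.07043535  0.12239674]
wingtop 1104 ((532.2105712890625, -66.02935028076172), (12.544140815734863, 39.96957015991211), 70.71717071533203) meancase [-0.04325348 -0.07097625  0.12319684]
flange 1796 ((531.2534790039062, -65.47156524658203), (46.00151443481445, 43.08910369873047), 59.69580078125) meancase [-0.04228312 -0.06748326  0.09960552]
expected [ 0.53131359 -0.06616424  0.        ]
```

View pics/w5.png

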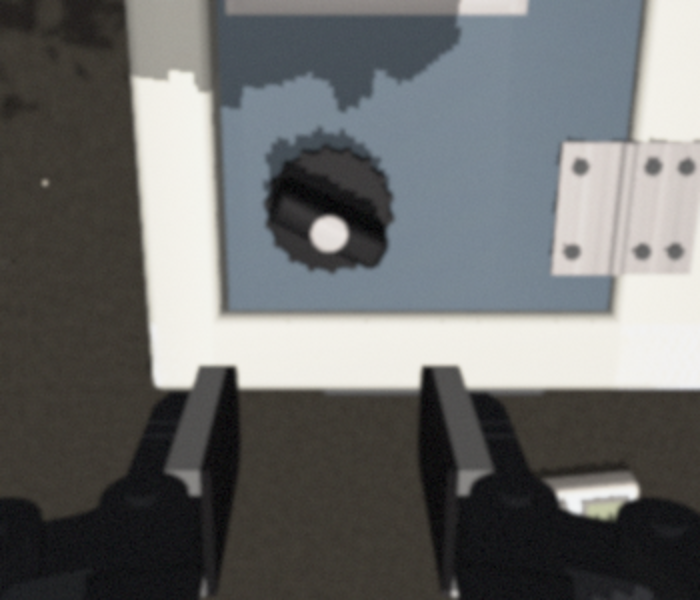

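The knob wing is clear: its 12 mm side is at world angle 70.8°, centred at (0.532,-0.066), and the hatch is shut.

```bash
python3 -c "
from h import *
to([.532,-.066,.118],70.8)"
```

```text
tcp [ 0.5304 -0.0648  0.2511] shift_mm [ -1.5   1.6 133.1] |d| 133 a0 7.96 yaw -62.84230778765439 tilt [ 0.001 -0.002 -1.   ] F [-0.9  1.6 -1.3]
```

Request:
{"api": "arm_command", "payload": {"plan": "-0.0015 0.0016 0 -10.5;0 0 0 -10.5;0 0 0.02 -10.5;0 0 0.02 -10.5;0 0 0.02 -10.5;0 0 0.02 -10.3;0 0 0.02 0;0 0 0.015 0;0 0 0.01 0;0 0 0.006 0;0 0 0 0"}}

```text
clock: 25.35
tcp_pos: [0.5328, -0.067, 0.1209]
orientation: [-0.526, -3.097, 0.0]
contact_force: [0.6, -0.4, 0.4]
grip_width: 0.0342
gripper_force: 0.0
```

```bash
python3 -c "
from h import *
to([.532,-.066,.117],70.8)"
```

```text
tcp [ 0.5328 -0.067   0.1209] shift_mm [1.1 0.7 3.9] |d| 4 a0 70.71 yaw -0.08779827153408348 tilt [ 0. -0. -1.] F [ 0.6 -0.4  0.4]
```

Request:
{"api": "arm_command", "payload": {"plan": "0.001 0.0007 0.002 0;0 0 0 0;0 0 0 0;0 0 0 0", "hand": 1, "grip_force": 60}}

```text
clock: 25.85
tcp_pos: [0.5322, -0.067, 0.1196]
orientation: [0.527, 3.096, -0.001]
contact_force: [-2.4, -3.5, 5.8]
grip_width: 0.0103
gripper_force: 62.0
```

Request:
{"api": "arm_command", "payload": {"plan": "0 0 0.003 0;0 0 0.003 0;0 0 0.003 0;0 0 0.002 0;0 0 0 0"}}

```text
clock: 26.48
tcp_pos: [0.5325, -0.0671, 0.1109]
orientation: [0.528, 3.096, 0.001]
contact_force: [-11.2, -1.7, 31.4]
grip_width: 0.0107
gripper_force: 65.6
```

Request:
{"api": "arm_command", "payload": {"plan": "0 0 0 6;0 0 0 6;0 0 0 6;0 0 0 6;0 0 0 6;0 0 0.0005 6;0 0 0.0005 6;0 0 0.0005 6;0 0 0 0"}}

```text
clock: 27.6
tcp_pos: [0.5321, -0.0679, 0.1104]
orientation: [-1.745, -2.612, -0.003]
contact_force: [-17.2, -3.0, 47.9]
grip_width: 0.0102
gripper_force: 68.0
```

```bash
python3 -c "
from h import *
to([.532,-.066,.117],70.8);hinge()"
```

```text
tcp [ 0.5321 -0.0679  0.1104] shift_mm [ 1.8  0.6 -6.6] |d| 7 a0 22.51 yaw -48.29163674898524 tilt [ 0.001  0.001 -1.   ] F [-17.2  -3.   47.9]
rel hinge x -0.1064 z 0.0254 F [-17.2  -3.   47.9] M [-0.56  3.79 -0.  ]
```

Request:
{"api": "arm_command", "payload": {"plan": "0 0 -0.0015 6;0 0 0 6;0 0 0 6;0 0 0 6;0 0 0 6;0 0 0 6;0 0 0 0"}}

```text
clock: 28.48
tcp_pos: [0.5314, -0.068, 0.1106]
orientation: [-2.466, -1.945, 0.0]
contact_force: [-14.1, -2.3, 36.1]
grip_width: 0.0108
gripper_force: 66.4
```

```bash
python3 -c "
from h import *
to([.532,-.066,.117],70.8);hinge()"
```

```text
tcp [ 0.5314 -0.068   0.1106] shift_mm [ 2.1  0.1 -6.4] |d| 7 a0 -13.49 yaw -84.28619818938967 tilt [ 0.001 -0.001 -1.   ] F [-14.1  -2.3  36.1]
rel hinge x -0.1072 z 0.0256 F [-14.1  -2.3  36.1] M [-0.67  3.19 -0.05]
```

Request:
{"api": "arm_command", "payload": {"plan": "0 0 0.0003 6;0 0 0.0003 6;0 0 0.0003 6;0 0 0.0003 6;0 0 0.0003 6;0 0 0 0"}}

```text
clock: 29.22
tcp_pos: [0.531, -0.068, 0.1103]
orientation: [-2.884, -1.239, 0.0]
contact_force: [-19.9, 0.2, 54.1]
grip_width: 0.0102
gripper_force: 68.8
```

```bash
python3 -c "
from h import *
to([.532,-.066,.117],70.8);hinge()"
```

```text
tcp [ 0.531  -0.068   0.1103] shift_mm [ 2.1 -0.7 -6.7] |d| 7 a0 -43.5 yaw 65.69613154114398 tilt [ 0.001 -0.003 -1.   ] F [-19.9   0.2  54.1]
rel hinge x -0.1076 z 0.0253 F [-19.9   0.2  54.1] M [ 0.06  4.65 -0.04]
```

Request:
{"api": "arm_command", "payload": {"plan": "0 0 -0.006 0;0 0 0 0"}}

```text
clock: 29.48
tcp_pos: [0.5307, -0.0678, 0.1135]
orientation: [-2.885, -1.243, 0.003]
contact_force: [-9.1, -3.8, 19.0]
grip_width: 0.0102
gripper_force: 64.9
```

Request:
{"api": "arm_command", "payload": {"plan": "0 0 0 0;0 0 -0.01 0;0 0 -0.04 0;0 0 -0.05 0;0 0 -0.035 0;0 0 0 0", "hand": 0.2}}

```text
clock: 30.22
tcp_pos: [0.5339, -0.0659, 0.2503]
orientation: [2.883, 1.246, 0.008]
contact_force: [0.3, 0.7, -0.0]
grip_width: 0.0341
gripper_force: 0.0
```

```bash
cat >> h.py <<'E'
def knob(png=None):
    st=r.get_obs(); p,d=eyes.grab_frame('wrist'); w=cloud(cam('wrist',st),d)
    cs=(w-C)@np.array([[np.cos(PSI),-np.sin(PSI),0],[np.sin(PSI),np.cos(PSI),0],[0,0,1]])
    n=(abs(cs[...,1]+.072)<.03)&(abs(cs[...,0]-HX+.107)<.03)
    hm=(abs(cs[...,1]+.015)<.012)&(abs(cs[...,0]-HX+.107)<.03)
    top=np.percentile(cs[n&(cs[...,2]<.14)][:,2],99); m=n&(cs[...,2]>top-.008)&(cs[...,2]<.14)
    print('wing top',top.round(4),'hatch z',np.nanmedian(cs[hm][:,2]).round(4),cv2.minAreaRect((w[m][:,:2]*1000).astype(np.float32)),m.sum())
    if png: cv2.imwrite(png,cv2.resize(p[100:400,120:520],None,fx=2,fy=2)[...,::-1])
E
python3 -c "
from h import *
to([.532,-.066,.117],70.8);knob('pics/w6.png')"
```

```text
tcp [ 0.5339 -0.0659  0.2503] shift_mm [ -1.9  -1.7 133.3] |d| 133 a0 -43.24 yaw 65.95723555566786 tilt [ 0.004  0.003 -1.   ] F [ 0.3  0.7 -0. ]
wing top 0.125 hatch z 0.2968 ((532.8951416015625, -66.17715454101562), (39.7569694519043, 11.578258514404297), 46.338748931884766) 1076
```

View pics/w6.png

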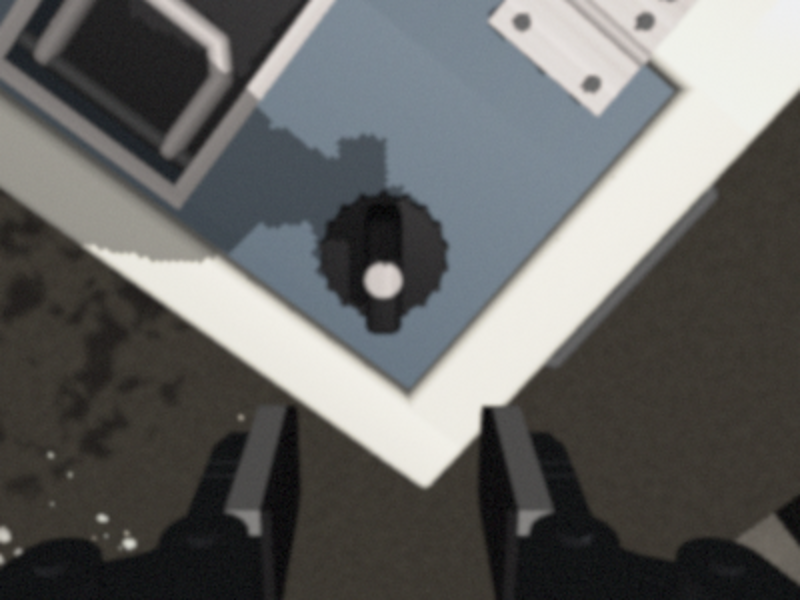

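The knob has sprung back: wing top is still at 0.125, and it turned about 114°. The bite was missed, so I'll measure the flange height, turn it back and press harder.

```bash
cat >> h.py <<'E'
def flange(ctr=(.532,-.0665)):
    st=r.get_obs(); p,d=eyes.grab_frame('wrist'); w=cloud(cam('wrist',st),d)
    q=w[...,:2]-np.array(ctr); rr=np.hypot(q[...,0],q[...,1]); M=R.from_rotvec(st['orientation']).as_matrix()
    yt=q@M[:2,1]; xt=q@M[:2,0]; fl=(rr>.010)&(rr<.020)&(abs(yt)>.009 if st['grip_width']>.02 else xt>.013)&(w[...,2]<.112)&(w[...,2]>.08)
    ha=(rr>.03)&(rr<.05)&(xt>.01)&(abs(w[...,2]-.085)<.006)
    for n,m in(('flange',fl),('hatch',ha)): print(n,m.sum(),np.percentile(w[m][:,2],[5,25,50,75,95]).round(4) if m.sum() else '')
E
python3 -c "
from h import *
flange();to([.5325,-.0663,.116],-43.7)"
```

```text
flange 1099 [0.0985 0.0991 0.0996 0.1    0.1007]
hatch 4235 [0.0838 0.0845 0.085  0.0854 0.0861]
tcp [ 0.5321 -0.0654  0.2475] shift_mm [ -0.5   1.  131.5] |d| 132 a0 -43.24 yaw 0.4643863450304764 tilt [ 0.001 -0.001 -1.   ] F [-0.6  0.2 -0.8]
```

Request:
{"api": "arm_command", "payload": {"plan": "-0.0005 0.001 0.04 0.5;0 0 0.04 0;0 0 0.03 0;0 0 0.015 0;0 0 0.008 0;0 0 0.0015 0;0 0 0 0"}}

```text
clock: 31.2
tcp_pos: [0.5331, -0.0672, 0.1138]
orientation: [2.889, 1.233, 0.002]
contact_force: [-0.1, -0.5, -0.8]
grip_width: 0.034
gripper_force: 0.0
```

Request:
{"api": "arm_command", "payload": {"plan": "0 0 0 0;0 0 0 0;0 0 0 0;0 0 0 -8;0 0 0 -9;0 0 0 -9;0 0 0 -9;0 0 0 -9;0 0 0 -9;0 0 0 -9;0 0 0 -9;0 0 0 -9;0 0 0 -9;0 0 0 -9;0 0 0 -8;0 0 0 -4;0 0 0 0", "hand": 1, "grip_force": 60}}

```text
clock: 33.33
tcp_pos: [0.5301, -0.0664, 0.1131]
orientation: [-0.645, -3.069, -0.002]
contact_force: [-7.2, 3.0, 6.7]
grip_width: 0.0107
gripper_force: 62.5
```

```bash
python3 -c "
from h import *
flange();to([.5325,-.0663,.116],70.8);hinge()"
```

```text
flange 733 [0.0846 0.0978 0.0984 0.0991 0.1086]
hatch 11984 [0.0834 0.0845 0.0849 0.0854 0.086 ]
tcp [ 0.5301 -0.0663  0.1131] shift_mm [-2.2  1.  -2.9] |d| 4 a0 66.23 yaw -4.570871732034689 tilt [ 0.005 -0.    -1.   ] F [-7.8  3.4  6.5]
rel hinge x -0.1083 z 0.0281 F [-7.8  3.4  6.5] M [0.68 1.55 0.03]
```

Request:
{"api": "arm_command", "payload": {"plan": "0 0 0.003 0;0 0 0.003 0;0 0 0.002 0;0 0 0 0"}}

```text
clock: 33.88
tcp_pos: [0.5302, -0.0664, 0.1062]
orientation: [-0.647, -3.069, -0.002]
contact_force: [-11.0, 3.0, 20.9]
grip_width: 0.0107
gripper_force: 64.9
```

```bash
python3 -c "
from h import *
flange();to([.5325,-.0663,.116],70.8);hinge()"
```

```text
flange 656 [0.0909 0.0915 0.092  0.0954 0.109 ]
hatch 12978 [0.0833 0.0845 0.085  0.0854 0.086 ]
tcp [ 0.5302 -0.0664  0.1062] shift_mm [-2.   1.  -9.8] |d| 10 a0 66.21 yaw -4.590278079542969 tilt [ 0.005  0.    -1.   ] F [-9.9  3.4 19.9]
rel hinge x -0.1081 z 0.0212 F [-9.9  3.4 19.9] M [0.81 2.61 0.09]
```

Request:
{"api": "arm_command", "payload": {"plan": "0 0 0.001 0;0 0 0 5;0 0 0 6;0 0 0 6;0 0 0 6;0 0 0 6;0 0 0 6;0 0 0 6;0 0 0 6;0 0 0 6;0 0 0 6;0 0 0 0"}}

```text
clock: 35.42
tcp_pos: [0.5313, -0.0657, 0.1054]
orientation: [-2.075, -2.353, -0.001]
contact_force: [-9.8, 5.7, 20.2]
grip_width: 0.011
gripper_force: 65.1
```

```bash
python3 -c "
from h import *
flange();to([.5325,-.0663,.116],70.8);hinge()"
```

```text
flange 722 [0.0901 0.0908 0.0913 0.0989 0.1103]
hatch 13854 [0.0838 0.0845 0.0849 0.0854 0.086 ]
tcp [ 0.5313 -0.0658  0.1054] shift_mm [ -0.6   1.1 -10.6] |d| 11 a0 7.21 yaw -63.59384183427858 tilt [ 0.004 -0.002 -1.   ] F [-9.3  5.3 20.5]
rel hinge x -0.107 z 0.0204 F [-9.3  5.3 20.5] M [ 1.09  2.1  -0.08]
```

Request:
{"api": "arm_command", "payload": {"plan": "0 0 0.0002 6;0 0 0.0002 6;0 0 0.0002 6;0 0 0.0002 6;0 0 0.0002 6;0 0 0.0002 6;0 0 0.0002 6;0 0 0 6;0 0 0 0"}}

```text
clock: 36.6
tcp_pos: [0.5323, -0.0662, 0.1052]
orientation: [-2.853, -1.305, -0.002]
contact_force: [-11.5, 6.2, 32.8]
grip_width: 0.0106
gripper_force: 67.5
```

```bash
python3 -c "
from h import *
flange();to([.5325,-.0663,.116],70.8);hinge()"
```

```text
flange 852 [0.09   0.0908 0.0914 0.102  0.1103]
hatch 14100 [0.084  0.0846 0.085  0.0854 0.0859]
tcp [ 0.5324 -0.0662  0.1052] shift_mm [  0.1   0.1 -10.8] |d| 11 a0 -40.81 yaw 68.39000902702452 tilt [ 0.003 -0.003 -1.   ] F [-11.7   5.9  32. ]
rel hinge x -0.106 z 0.0202 F [-11.7   5.9  32. ] M [ 1.26  2.56 -0.11]
```

Request:
{"api": "arm_command", "payload": {"plan": "0 0 0 6;0 0 0 6;0 0 0 6;0 0 0 6;0 0 0 0"}}

```text
clock: 37.28
tcp_pos: [0.5326, -0.0667, 0.1052]
orientation: [-3.063, -0.683, -0.002]
contact_force: [-10.1, 5.9, 30.8]
grip_width: 0.0104
gripper_force: 66.6
```

```bash
python3 -c "
from h import *
flange();to([.5325,-.0663,.116],70.8);hinge()"
```

```text
flange 989 [0.0902 0.0909 0.0923 0.1029 0.1109]
hatch 14098 [0.084  0.0846 0.085  0.0854 0.086 ]
tcp [ 0.5326 -0.0668  0.1052] shift_mm [  0.1  -0.5 -10.8] |d| 11 a0 -64.83 yaw 44.36987302010175 tilt [ 0.002 -0.003 -1.   ] F [-10.   5.  31.]
rel hinge x -0.1058 z 0.0202 F [-10.   5.  31.] M [ 1.14  2.26 -0.02]
```

Request:
{"api": "arm_command", "payload": {"plan": "0 0 -0.003 0;0 0 -0.002 0;0 0 0 0;0 0 0 0"}}

```text
clock: 37.83
tcp_pos: [0.5325, -0.0667, 0.1087]
orientation: [-3.063, -0.685, 0.0]
contact_force: [-4.6, 4.1, 10.1]
grip_width: 0.0109
gripper_force: 63.8
```

```bash
python3 -c "
from h import *
flange();hinge()"
```

```text
flange 865 [0.0933 0.094  0.0946 0.103  0.1107]
hatch 13556 [0.084  0.0846 0.085  0.0854 0.086 ]
rel hinge x -0.1059 z 0.0237 F [-4.5  3.8  9.8] M [ 0.76  1.02 -0.02]
```

Request:
{"api": "arm_command", "payload": {"plan": "0 0 0 0;0 0 0 0;0 0 -0.02 0;0 0 -0.05 0;0 0 -0.06 0;0 0 0 0", "hand": 0.2}}

```text
clock: 38.62
tcp_pos: [0.5349, -0.0685, 0.2427]
orientation: [3.065, 0.684, 0.012]
contact_force: [0.1, -0.3, -0.5]
grip_width: 0.0343
gripper_force: 0.0
```

```bash
python3 -c "
from h import *
knob();flange();tilt();to([.5325,-.0663,.116],70.8)"
```

```text
wing top 0.1251 hatch z 0.2922 ((532.7233276367188, -66.44231414794922), (39.61711883544922, 11.550419807434082), 24.905317306518555) 1144
flange 1161 [0.0985 0.0991 0.0996 0.1    0.1006]
hatch 4474 [0.0838 0.0845 0.085  0.0854 0.0861]
side 1712 theta [-0.006  0.01   0.035]
top 430 theta [-0.056 -0.014  0.037]
tcp [ 0.5318 -0.0668  0.2371] shift_mm [  1.   -0.  121.1] |d| 121 a0 -64.79 yaw 44.41487391505987 tilt [-0.001 -0.001 -1.   ] F [-0.1  0.3 -0.3]
```

The bite was missed again, although the flange was down. At rest the wing's angle relative to the case implies a starting turn of about 0.47, so my second run began at about 0.55, which may be too late. I'll wind back to near 0 this time.

Request:
{"api": "arm_command", "payload": {"plan": "0.001 0 0.04 0.3;0 0 0.04 0;0 0 0.025 0;0 0 0.012 0;0 0 0.006 0;0 0 0.0015 0;0 0 0 0"}}

```text
clock: 39.7
tcp_pos: [0.5339, -0.0668, 0.1138]
orientation: [3.067, 0.678, 0.002]
contact_force: [-1.1, -0.8, 0.6]
grip_width: 0.0343
gripper_force: 0.0
```

Request:
{"api": "arm_command", "payload": {"plan": "0 0 0 0;0 0 0 0;0 0 0 0;0 0 0 -10;0 0 0 -10;0 0 0 -10;0 0 0 -10;0 0 0 -10;0 0 0 -10;0 0 0 -10;0 0 0 -10;0 0 0 -10;0 0 0 -10;0 0 0 -10;0 0 0 -10;0 0 0 -10;0 0 0 -10;0 0 0 -10;0 0 0 -4;0 0 0 0", "hand": 1, "grip_force": 60}}

```text
clock: 42.2
tcp_pos: [0.5286, -0.0668, 0.1124]
orientation: [-0.03, -3.132, -0.002]
contact_force: [-12.0, 0.8, 5.8]
grip_width: 0.0107
gripper_force: 62.7
```

```bash
python3 -c "
from h import *
flange();to([.5325,-.0663,.116],97.9);hinge();print(r.get_obs()['joints'].round(2))"
```

```text
flange 1136 [0.085  0.0975 0.0986 0.1069 0.1111]
hatch 12006 [0.083  0.0845 0.0849 0.0854 0.086 ]
tcp [ 0.5286 -0.0668  0.1124] shift_mm [-3.8  0.6 -3.7] |d| 5 a0 88.87 yaw -9.025098924126553 tilt [ 0.01   0.001 -1.   ] F [-12.2   0.5   6.9]
rel hinge x -0.1097 z 0.0274 F [-12.2   0.5   6.9] M [0.29 2.48 0.08]
[-0.23  0.43  0.3   2.02 -0.19  0.72  1.74]
```

Request:
{"api": "arm_command", "payload": {"plan": "0.0015 0 0.003 0;0 0 0.003 0;0 0 0.003 0;0 0 0.001 0;0 0 0 0"}}

```text
clock: 42.88
tcp_pos: [0.5287, -0.0669, 0.1052]
orientation: [-0.031, -3.135, -0.003]
contact_force: [-18.7, 1.6, 36.0]
grip_width: 0.0109
gripper_force: 68.4
```

```bash
python3 -c "
from h import *
flange();to([.5325,-.0663,.116],97.9);hinge()"
```

```text
flange 1420 [0.0903 0.0912 0.0993 0.1062 0.111 ]
hatch 13025 [0.0829 0.0844 0.0849 0.0854 0.086 ]
tcp [ 0.5287 -0.0669  0.1053] shift_mm [ -3.7   0.7 -10.7] |d| 11 a0 88.87 yaw -9.031954021965717 tilt [ 0.006  0.002 -1.   ] F [-16.7   1.   32.6]
rel hinge x -0.1097 z 0.0203 F [-16.7   1.   32.6] M [0.32 3.98 0.05]
```

Request:
{"api": "arm_command", "payload": {"plan": "0 0 0 5;0 0 0 5;0 0 0 5;0 0 0 5;0 0 0 5;0 0 0 5;0 0 0 5;0 0 0 5;0 0 0 5;0 0 0 5;0 0 0 5;0 0 0 0"}}

```text
clock: 44.42
tcp_pos: [0.53, -0.0648, 0.1053]
orientation: [-1.475, -2.767, -0.004]
contact_force: [-14.5, 7.3, 33.0]
grip_width: 0.0108
gripper_force: 67.8
```

```bash
python3 -c "
from h import *
flange();to([.5325,-.0663,.116],97.9);hinge()"
```

```text
flange 1396 [0.0903 0.0913 0.0992 0.1063 0.111 ]
hatch 13303 [0.0838 0.0845 0.085  0.0854 0.086 ]
tcp [ 0.53   -0.0648  0.1053] shift_mm [ -2.6   1.3 -10.8] |d| 11 a0 33.91 yaw -63.986819400139495 tilt [ 0.007 -0.001 -1.   ] F [-14.7   7.5  32.9]
rel hinge x -0.1082 z 0.0203 F [-14.7   7.5  32.9] M [ 1.63  3.32 -0.05]
```

```bash
python3 - <<'E'
from h import *
st=r.get_obs(); p,d=eyes.grab_frame('wrist'); w=cloud(cam('wrist',st),d); M=R.from_rotvec(st['orientation']).as_matrix()
q=w[...,:2]-np.array([.5325,-.0663]); xt=q@M[:2,0]; yt=q@M[:2,1]; z=w[...,2]
print('axis wrt tool mm',(np.array([.5325,-.0663])-st['tcp_pos'][:2])@M[:2,:2]*1e3)
np.set_printoptions(linewidth=200)
# height map in tool axes, 3mm cells, median z (mm)
for a in np.arange(-.006,.034,.003):
    row=[]
    for b in np.arange(-.036,.037,.004):
        m=(abs(xt-a)<.0015)&(abs(yt-b)<.002); row.append(f'{np.median(z[m])*1e3:5.0f}' if m.sum()>3 else '    .')
    print(f'{a*1e3:4.0f}',' '.join(row))
cv2.imwrite('pics/w7.png',cv2.resize(p[60:480,100:540],None,fx=1.4,fy=1.4)[...,::-1])
E
```

```text
axis wrt tool mm [-2.68144364  1.26474447]
  -6   149   151   148    85     .     .     .   140   115   115   115   140     .     .     .    85   147   151   149
  -3   146   147   147    85     .     .     .   137   116   116   116   138     .     .     .    85   147   147   145
   0    85   147   147    86    90     .     .   136   116   116   116   135     .     .     .    85   147   147    86
   3   147   147   147   146    91     .     .   136   116   116   116   137     .     .    91   146   147   147   147
   6   161   147   147   145    91    91    91   134   115   116   115   133    91    91    90   146   147   147   161
   9   160   149   146   140   120   110   110   133   115   115   115   134   110   110   121   140   146   148   160
  12   159   153   147    86    87    91   112   129   167   168   167   128   109    91    86    86   147   153   160
  15   152   146   143    85   140   141   138   136   116   115   115   135   138   141   139    86   143   146   151
  18    60    85    85    85   166   168   167   167   113   114   113   168   167   168   166    85    85    85    85
  21    80    85    85    85   163   167   165   164    99   102    96   164   168   167   162    85    85    85    85
  24    83    61    85    85    85    85    85    85    85    86    85    85    85    85    85    85    85    85    85
  27    84    61    85    85    85    85    85    85    85    85    85    85    85    85    85    85    85    85    85
  30    85    81    85    85    85    85    85    85    85    85    85    85    85    85    85    85    85    85    85
  33    85    84    61    85    85    85    85    85    85    85    85    85    85    85    85    85    85    85    85
```

View pics/w7.png

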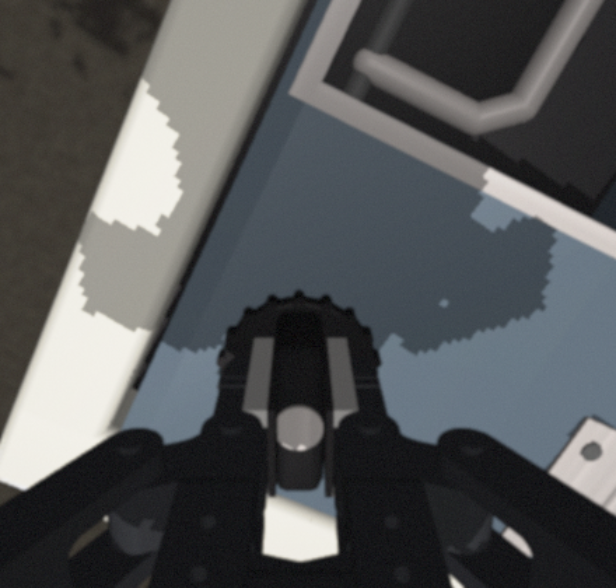

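The view shows the wing gripped at (300,430). Wing top is at 0.116, so the knob is pressed about 8.6–9 mm. That is past where uncut plastic should stop it, so I'm overpowering it. I'll ease off and see whether it has bitten.

Request:
{"api": "arm_command", "payload": {"plan": "0 0 -0.003 0;0 0 -0.003 0;0 0 0 0;0 0 0 0"}}

```text
clock: 45.02
tcp_pos: [0.5298, -0.0647, 0.1088]
orientation: [-1.473, -2.768, -0.001]
contact_force: [-6.1, 6.2, 3.6]
grip_width: 0.0108
gripper_force: 62.2
```

```bash
cat >> h.py <<'E'
def feed():
    st=r.get_obs(); p,d=eyes.grab_frame('wrist'); w=cloud(cam('wrist',st),d); M=R.from_rotvec(st['orientation']).as_matrix()
    q=w[...,:2]-np.array([.5325,-.0663]); xt=q@M[:2,0]; yt=q@M[:2,1]; z=w[...,2]
    m=(abs(xt-.002)<.006)&(abs(yt)<.004)&(z<.13); print('wing top',np.round(np.median(z[m]),4),'feed~',np.round(.1246-np.median(z[m]),4))
    a=np.degrees(np.arctan2(M[1,1],M[0,1])); print('s~',round(np.radians(97.9-a),2),'tcp',st['tcp_pos'].round(4),'F',st['contact_force'].round(1),'Mz',st['moment'][2].round(2))
E
python3 -c "
from h import *
feed()"
```

```text
wing top 0.1191 feed~ 0.0055
s~ 1.12 tcp [ 0.5298 -0.0647  0.1088] F [-6.1  6.2  3.6] Mz -0.04
```

Feed holds at 5.5 mm with almost no push, so the thread has bitten. I'll turn while following the thread down gently.

Request:
{"api": "arm_command", "payload": {"plan": "0 0 0.0008 6;0 0 0.0003 6;0 0 0.0003 6;0 0 0.0003 6;0 0 0.0003 6;0 0 0.0003 6;0 0 0 0"}}

```text
clock: 45.95
tcp_pos: [0.5314, -0.0643, 0.1071]
orientation: [-2.259, -2.178, -0.002]
contact_force: [-2.7, 6.2, 5.2]
grip_width: 0.0108
gripper_force: 62.5
```

```bash
python3 -c "
from h import *
feed()"
```

```text
wing top 0.1173 feed~ 0.0073
s~ 1.74 tcp [ 0.5314 -0.0643  0.1071] F [-2.7  6.2  5.2] Mz -0.09
```

Request:
{"api": "arm_command", "payload": {"plan": "0 0 0.0003 6;0 0 0.0003 6;0 0 0.0003 6;0 0 0.0003 6;0 0 0.0003 6;0 0 0.0003 6;0 0 0.0002 4;0 0 0 0"}}

```text
clock: 47.0
tcp_pos: [0.533, -0.0651, 0.1057]
orientation: [-2.869, -1.276, -0.003]
contact_force: [-0.6, 5.1, 6.9]
grip_width: 0.0106
gripper_force: 62.7
```

```bash
python3 -c "
from h import *
feed()"
```

```text
wing top 0.116 feed~ 0.0086
s~ 2.44 tcp [ 0.533  -0.0651  0.1057] F [-0.6  5.1  6.9] Mz 0.0
```

Request:
{"api": "arm_command", "payload": {"plan": "0 0 0.0002 3;0 0 0 3;0 0 0 0"}}

```text
clock: 47.42
tcp_pos: [0.5332, -0.0653, 0.1055]
orientation: [-2.932, -1.124, -0.004]
contact_force: [-1.0, 4.2, 6.1]
grip_width: 0.0107
gripper_force: 62.5
```

```bash
python3 -c "
from h import *
feed()"
```

```text
wing top 0.1157 feed~ 0.0089
s~ 2.55 tcp [ 0.5332 -0.0653  0.1055] F [-1.   4.2  6.1] Mz -0.1
```

Request:
{"api": "arm_command", "payload": {"plan": "0 0 0.0002 3;0 0 0 3;0 0 0 3;0 0 0 0"}}

```text
clock: 47.98
tcp_pos: [0.5334, -0.0656, 0.1055]
orientation: [-3.012, -0.89, -0.004]
contact_force: [-0.1, 3.0, 6.8]
grip_width: 0.0108
gripper_force: 62.7
```

```bash
python3 -c "
from h import *
feed()"
```

```text
wing top 0.1157 feed~ 0.0089
s~ 2.7 tcp [ 0.5334 -0.0656  0.1055] F [-0.1  3.   6.8] Mz -0.08
```

Request:
{"api": "arm_command", "payload": {"plan": "0 0 0 0;0 0 0 0;0 0 -0.02 0;0 0 -0.05 0;0 0 -0.06 0;0 0 0 0", "hand": 0.2}}

```text
clock: 48.78
tcp_pos: [0.5343, -0.0681, 0.2394]
orientation: [3.011, 0.888, 0.012]
contact_force: [0.3, 0.7, 0.0]
grip_width: 0.0339
gripper_force: 0.0
```

```bash
python3 -c "
from h import *
knob();flange();tilt();to([.5325,-.0663,.116],70.8)"
```

```text
wing top 0.1165 hatch z 0.2876 ((532.5111694335938, -66.18592071533203), (39.89197540283203, 11.552695274353027), 33.01790237426758) 1102
flange 1117 [0.09   0.0905 0.091  0.0915 0.0923]
hatch 4580 [0.0838 0.0845 0.0849 0.0854 0.0861]
side 1766 theta [-0.006  0.01   0.035]
top 535 theta [-0.062 -0.012  0.031]
tcp [ 0.5312 -0.0664  0.2339] shift_mm [  1.3   0.8 117.9] |d| 118 a0 -57.09 yaw 52.10940188739042 tilt [-0.001 -0.001 -1.   ] F [-0.6  0.4  0.5]
```

The knob stays down after release: flange top is 8.6 mm below its rest height, and the hatch is shut. I'll hand in.

```bash
python3 -c "
from h import *
print(ticket.hand_in())"
```

```text
the job is handed in; nothing more can be done
None
```

The block lies flat in the bay, the hatch is shut and the thumbscrew is fully home (8.6 mm down, holding after release, third try after two missed bites); I handed it in at about 49 s.

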